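# Unlatch the pot and slide it onto the large heating zone

## Task

Free the pot on the hotplate: swing its draw latch's lever up past centre until it stands upright by itself and the hook has dropped out of the pot's loop handle. Then slide the pot sideways over the hotplate, never lifting or tipping it, until its base stands wholly inside the larger of the two round marks, not over the line. Leave the lever up and leave the tin, the printed bracket and everything else where they stand.

Things in the scene. Friction and masses are not known exactly. Their poses are not given: they have to be found in the camera images.
- hotplate: Fixed hotplate, 260 (x) by 470 (y) mm, dark top 40 mm above the table. Origin at table level under its centre; x points away from the latch, y along its long side. On its y axis: a square parking mark at the centre, a round mark 150 mm to each side. The latch base, 30 by 44 mm, up to 40 mm above the top, is at the middle of its front (-x) edge.
- latch (a joint): Angle (rad) of the steel draw-latch lever: 0 shut, level, pointing to the hotplate's -x over its front edge; grows as its end is lifted; stop at 1.6, upright. Over-centre spring: returns to 0 from below 0.8, flips on to 1.6 from above 0.8 (at most 0.24 N m, 3.5 N at the bar). The hook drops as it rises and is clear of the pot's handle from about 1.0.
- latch_hinge (a point): Point on the lever's hinge axis, mid-width, 70 mm above the table at x = -120 mm, y = 0 of the hotplate; the axis runs along the hotplate's y.
- latch_bar (a point): Centre of the round cross bar at the lever's end, 75 mm from the hinge: 12 mm thick, 32 mm long along the hotplate's y, 70 mm above the table when shut, with free space below and beside it. The lever between hinge and bar is 16 mm wide, 5 mm thick. Pinched by the bar's two ends it can turn between the fingers.
- pot: Open round aluminium pot, outer diameter 90 mm, wall 3 mm, 60 mm high, 0.3 to 0.6 kg, loose; origin at the centre of its underside. A loop handle of 8 mm bar, 45 mm above its underside, reaches 75 mm from its centre along its own -x (to the latch), 44 mm wide. At the start the hook's upright tooth stands in the loop and stops it from sliding. Pushed low at its wall it slides; high, it may tip.
- ring_large: Larger round mark on the hotplate's top, a thin light circle of 122 mm outer and 116 mm inner diameter, flat; origin at its centre on the top, 40 mm above the table. At the left or right of the parking mark.
- ring_small: Smaller round mark, a thin light circle of 72 mm outer diameter, on the other side; origin at its centre on the top.
- tin: Closed steel tin, 52 mm diameter, 50 mm high, loose, standing on the smaller mark; origin at the centre of its underside. To be left alone.
- bracket: White printed bracket, 60 by 35 by 50 mm high, loose, on the table in front of the hotplate, to the left of the latch; origin at the centre of its underside. To be left alone.
- shell: White faceted printed shell, 100 mm wide and high, loose, on the table left of the hotplate. To be left alone.
- spool: Filament spool lying flat, 170 mm diameter, 60 mm high, loose, on the table right of the hotplate. To be left alone.
- scraper: Wooden-handled scraper about 200 mm long lying on the table in front, on the right. To be left alone.
- driver: Black-handled screwdriver, 190 mm long, loose, on the table far to the left. To be left alone.
Things that resemble listed ones, but are neither listed nor needed, are in the scene too. Leave any yellow look-alike of the pot alone.

How it is judged:
By the outcome, as a careful person would: the job done as asked, in the order asked, and still so for the second after the job is handed in, with the robot touching nothing.
It also fails if it takes over 67 s, if anything falls off the work surface, if the arm or the gripper's body presses on something with over 40 N, if the wrist force passes 120 N, or if a joint passes its speed limit or range.

## Robot

A 6-joint arm with a two-finger parallel gripper is mounted at the origin on the work surface. World frame = base frame: x ahead of the robot, y to its left, z up, the work surface at z = 0. Lengths are in mm, angles in degrees, forces in N, time in s.
With the tool pointing down it reaches from about 350 to 850 mm from the base axis. Payload 8.1 kg.
Tool frame: the origin (TCP) lies at the very end of the fingers, on their centre line; the grasp point (between the pads) lies 19 mm behind it (r.grip_depth is the distance from the TCP to the grasp point, in mm); y points along the fingers, z is the direction in which the jaws open and shut, and the axes are right-handed (so a half turn about y gives the same grasp; the last joint's range is limited). The gripper opens to 85 mm and grips with 20 to 120 N. Pads are 22 mm wide; open, the fingers measure 114 mm over their backs; the gripper's body (76 mm by 85 mm) begins 54 mm behind the grasp point. The pads swing forward as they close: fully open they stand 13 mm farther back than shut.
Start: joints at [-79.32, 7.471, 85.268, -0, 87.261, -4.893], TCP at [161.1, -577.972, 195.392] pointing down, gripper open.
Joint ranges: [-169.43, 169.43], [-51.17, 129.36], [1.28, 143.12], [-76.62, 256.62], [0, 156.53], [-152.29, 152.29]. Speed limits (degrees/s): [136.94, 136.94, 159.86, 180, 180, 180].

## Interface

Orientations are given as [roll, pitch, yaw] about the fixed x, y, z axes, in that order (R = Rz(yaw) Ry(pitch) Rx(roll)).
In Python, from bench import readout, eyes, r gives the robot as it stands. The module is installed in compiled form; this text tells all that it offers.
- The arm moves only by the tool move_arm, never from a script. Its argument "motion" is text: rows parted by semicolons, each of 6 numbers parted by spaces: the shift along the world's x, y, z in cm, then the turn, a rotation vector about the world's x, y, z in degrees. A call has 1 to 10 rows; each row is the pose to reach, as a shift and turn from the pose commanded when the call began; what a row does not reach only later rows make up. A row lasts 1/12 s, in which the tool goes at most 41.7 mm and 7.16 degrees, less where a joint would pass 70% of its speed; a pose out of reach is approached as far as the arm can. A call with a gripper value outside its range is refused whole. "fingers" is the finger opening in cm, from 0 to 8.54, set as the call begins (left out, the last holds). The fingers move at their own pace and stop on an object; "squeeze" is the grip in N (left out, the last holds). Time passes only in rows, so rows that repeat a pose let the fingers close. It gives the time, the measured TCP pose, the force and the opening at its end, in the units of the state.
- readout.sense(): the state, without advancing time (a new reading comes with each control period).
- eyes.snapshot(name): name is "side" or "top" or "wrist"; returns a dict with "image" (480x640x3 uint8, blue, green, red), "fx", "fy", "cx", "cy" (pixels), "world_to_cam" (4x4, takes a point from world to camera coordinates). Camera axes: x right, y down, z forward; pixel columns grow to the right and rows downward; lengths in mm; the calibration is good to about 2 mm. A picture is of the moment at which its call begins. There is no depth.
- r.hand_in(): hands the job in, once; it reports no verdict.
The state is a dict: "time": time; "joint_pos": joint angles; "qd": joint speeds; "joint_efforts": joint torques, N m; "tool_pos": TCP position; "tcp_rot": TCP orientation; "ft_force": force on the tool from outside, world axes, zero at the start; "wrist_torque": the same for the moment, N m; "finger_gap": finger opening in mm.
Only numpy, scipy, OpenCV 4.12 (cv2) and the standard library are available. Lean on these libraries where they do the work, as an engineer would, in place of code of your own. Each camera call takes 0.05 s, during which the arm holds its last target. There are 200 camera calls.

## Working session

There is one attempt and no reset: what is moved stays moved. The work goes in short steps, Python scripts to look and compute and a tool call to move; the robot and the scene stay as the last step left them, time stands still between calls to the robot, and variables do not carry over. Pictures are saved under pics/ and viewed, about 8 in all and at most 12, crops included, and the job is handed in when it is done.

Besides the shell and the picture viewer there is one more tool, called after ">>>" as a command line: name --argument value ..., lists and objects as JSON in quotes. move_arm: Moves the arm, as the interface text tells. Its arguments: {"type":"object","properties":{"motion":{"type":"string"},"fingers":{"type":"number"},"squeeze":{"type":"number"}},"required":["motion"]}

```bash
mkdir -p pics; cat > h.py <<'E'
from bench import readout, eyes, r
import cv2, numpy as np
def snap(n,f=None):
    s=eyes.snapshot(n)
    if f: cv2.imwrite('pics/'+f,s['image'])
    return s
def ray(s,u,v,z):
    M=np.array(s['world_to_cam']);R=M[:3,:3];c=-R.T@M[:3,3]
    d=R.T@np.array([(u-s['cx'])/s['fx'],(v-s['cy'])/s['fy'],1]);return c+d*(z-c[2])/d[2]
def proj(s,p):
    q=np.array(s['world_to_cam'])@np.r_[p,1];return np.array([s['fx']*q[0]/q[2]+s['cx'],s['fy']*q[1]/q[2]+s['cy']])
E
python3 - <<'E'
from h import *
for n in ('top','side'):
    s=snap(n,n+'1.png');M=np.array(s['world_to_cam']);print(n,s['fx'],s['cx'],s['cy'],(-M[:3,:3].T@M[:3,3]).round(),M[:3,:3].round(2).tolist())
print(readout.sense())
E
```

```text
top 452.8087056417807 321.4810292405227 247.05721493164654 [ 373.   35. 1187.] [[0.01, -1.0, 0.0], [-0.99, -0.01, -0.13], [0.13, -0.0, -0.99]]
side 437.64861612812285 321.90138131643744 241.33072291106294 [121. 879. 704.] [[-0.9, -0.43, 0.02], [-0.26, 0.51, -0.82], [0.34, -0.75, -0.57]]
{'time': 0.1, 'joint_pos': array([-7.93203938e+01,  7.51210374e+00,  8.53243083e+01, -5.16334629e-04,
        8.72613879e+01, -4.89187653e+00]), 'qd': array([-0.04338982, -0.20969657, -0.19051692, -0.02097247,  0.00147524,
       -0.02003294]), 'joint_efforts': array([ 1.26657105e-03, -5.70952821e+01, -5.01937902e+01, -2.25178997e-04,
        8.10168305e-03,  3.46641934e-05]), 'tool_pos': array([ 160.98905166, -577.41180301,  194.4234352 ]), 'tcp_rot': array([-9.00974877e+01,  7.82612632e-03, -1.64428499e+02]), 'ft_force': array([ 0.67235891, -0.09379217, -0.06431973]), 'wrist_torque': array([-0.04904796,  0.01823421,  0.0625018 ]), 'finger_gap': 85.60856289069015}
```

View pics/top1.png

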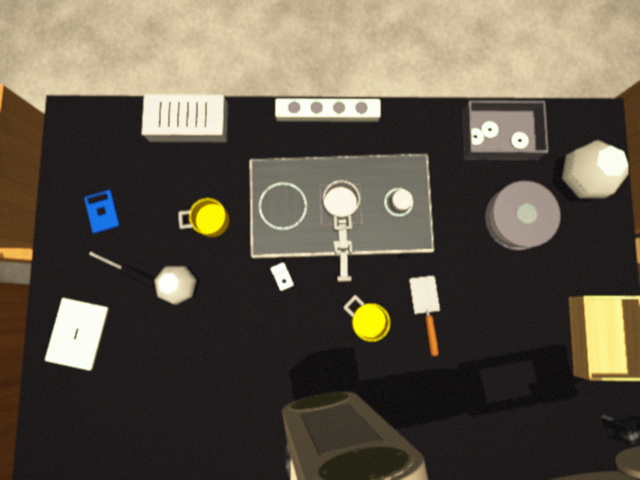

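View pics/side1.png

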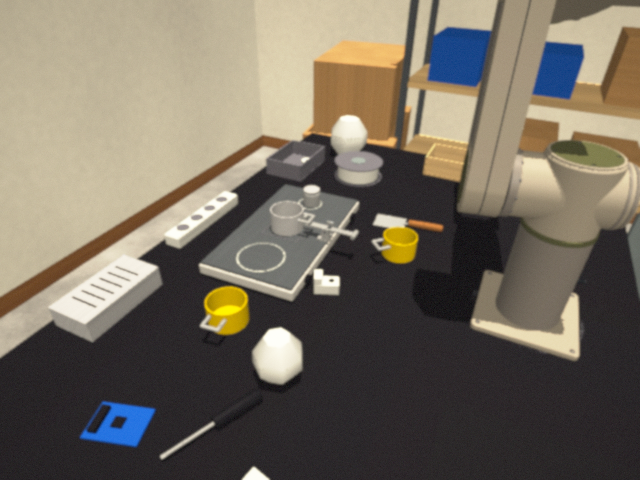

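The top view shows the large ring at (283,205), the pot at (341,198), the tin at (400,200) and the bar at (344,279). A yellow look-alike sits near the bar at (371,322). In the side view the ring is at (261,257) and the bar at about (350,233).

```bash
python3 - <<'E'
from h import *
s=snap('top');im=s['image'];g=cv2.cvtColor(im,cv2.COLOR_BGR2GRAY)
# plate: gray region
hsv=cv2.cvtColor(im,cv2.COLOR_BGR2HSV)
m=((g>45)).astype(np.uint8)*255
n,l,st,c=cv2.connectedComponentsWithStats(m)
k=l[240,300];pts=np.argwhere((l==k))[:,::-1].astype(np.int32)
sel=pts[(pts[:,1]<250)]
top=cv2.convexHull(pts);print(st[k])
W=np.array([ray(s,u,v,40)[:2] for u,v in pts if v<257],np.float32)
r4=cv2.minAreaRect(W);print('plate',r4)
b=(g>95).astype(np.uint8)
for name,(x0,y0,x1,y1),z in (('ring',(256,178,311,233),40),):
    p=np.argwhere(b[y0:y1,x0:x1])[:,::-1]+[x0,y0]
    w=np.array([ray(s,u,v,z)[:2] for u,v in p],np.float32)
    print(name,cv2.minEnclosingCircle(w))
for name,uv,z in (('pot rim',(341,197),100),('bar',(344.5,279),70),('tin',(400,200),90)): print(name,ray(s,*uv,z).round())
cv2.imwrite('pics/c1.png',cv2.resize(im[150:300,245:440],None,fx=4,fy=4,interpolation=cv2.INTER_CUBIC))
E
```

```text
[  248   153   187   130 18832]
plate ((632.3133544921875, -15.7110595703125), (267.8346252441406, 474.7221984863281), 2.2246904373168945)
ring ((631.2830200195312, 133.0656280517578), 100.27409362792969)
pot rim [638. -15. 100.]
bar [439. -25.  70.]
tin [ 634. -161.   90.]
```

View pics/c1.png

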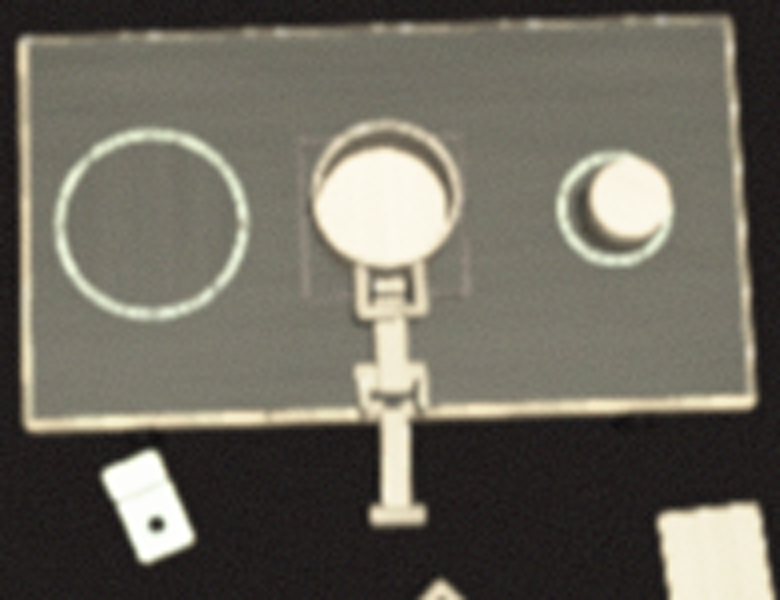

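```bash
python3 - <<'E'
from h import *
s=snap('top')
C=lambda x,y:(245+x/4-.4,150+y/4-.4)
for n,p,z in (('ringL',(152,225),40),('ringS',(615,209),40),('rim',(387,193),100),('bar',(398,515),70),('p1',(18,38),40),('p2',(731,16),40),('p3',(755,405),20),('p4',(27,428),20),('barl',(370,517),70),('barr',(427,514),70)):
    print(n,ray(s,*C(*p),z).round(1))
E
```

```text
ringL [628.5 133.5  40. ]
ringS [ 640.9 -166.1   40. ]
rim [636.  -15.6 100. ]
bar [440.2 -23.7  70. ]
p1 [752.9 223.3  40. ]
p2 [ 770.9 -244.4   40. ]
p3 [ 516.  -258.4   20. ]
p4 [498.3 214.   20. ]
barl [438.9  -6.5  70. ]
barr [441.  -41.6  70. ]
```

>>> move_arm --motion "4 12 2 0 0 0;8 20 2 0 0 -3;12 26 2 0 0 -6;15 32 2 0 0 -10;18 38 2 0 0 -13.2;20 42 1 0 0 -13.2;23 46 0 0 0 -13.2;25 50 -2 0 0 -13.2;27.9 55.4 -2 0 0 -13.2;27.9 55.4 -2 0 0 -13.2" --fingers 5.0 --squeeze 20

```text
time: 1.03
tool_pos: [343.3, -203.5, 194.3]
tcp_rot: [-90.0, 0.0, -177.7]
ft_force: [0.8, -0.1, 1.0]
finger_gap: 49.8
```

>>> move_arm --motion "9.7 18 -4 0 0 0;9.7 18 -4 0 0 0;9.7 18 -4 0 0 0;9.7 18 -4 0 0 0;9.7 18 -4 0 0 0;9.7 18 -4 0 0 0;9.7 18 -4 0 0 0;9.7 18 -4 0 0 0"

```text
time: 1.7
tool_pos: [439.7, -25.2, 154.2]
tcp_rot: [-90.0, -0.0, -177.5]
ft_force: [0.4, -0.3, 0.5]
finger_gap: 50.1
```

```bash
python3 - <<'E'
from h import *
s=snap('wrist','w1.png');t=readout.sense();print(t['tool_pos'],t['tcp_rot'])
for p in ((440,-24,70),(440.5,-40,70),(439.4,-8,70),(514.8,-21.3,70),np.array([440,-24,52])): print(proj(s,np.array(p)).round())
E
```

```text
[439.80111791 -25.93565456 154.52091329] [-8.99752131e+01 -5.64041835e-03 -1.77640708e+02]
[325. 234.]
[349. 234.]
[300. 234.]
[326. 114.]
[325. 227.]
```

View pics/w1.png

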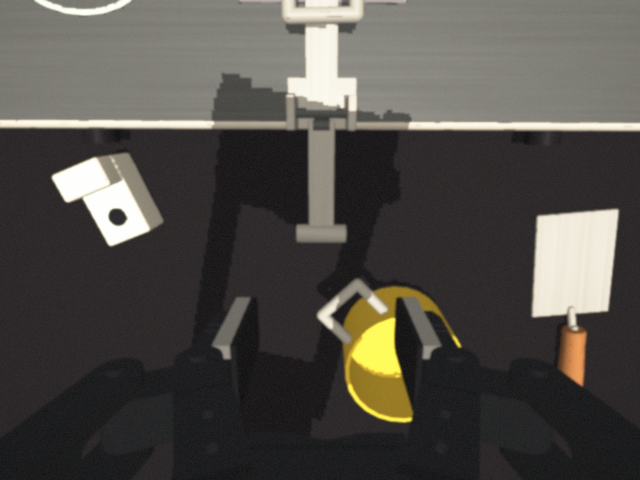

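The wrist view shows the bar at (321,234), where I predicted (325,234), so it is about 2.5 mm towards +y. I'll correct for that and descend.

>>> move_arm --motion "0 0.3 -4 0 0 0;0 0.3 -7 0 0 0;0 0.3 -9 0 0 0;0 0.3 -10.2 0 0 0;0 0.3 -10.2 0 0 0;0 0.3 -10.2 0 0 0"

```text
time: 2.25
tool_pos: [439.4, -23.6, 52.5]
tcp_rot: [-90.0, -0.0, -177.8]
ft_force: [1.1, -0.1, 0.5]
finger_gap: 50.3
```

>>> move_arm --motion "0 0 0 0 0 0;0 0 0 0 0 0;0 0 0 0 0 0;0 0 0 0 0 0;0 0 0 0 0 0;0 0 0 0 0 0" --fingers 2.5 --squeeze 25

```text
time: 2.75
tool_pos: [440.2, -22.3, 52.7]
tcp_rot: [-90.0, 0.0, -177.6]
ft_force: [0.0, 0.3, 0.3]
finger_gap: 25.0
```

```bash
python3 - <<'E'
from h import *
s=snap('wrist');t=snap('side')['image'];print(readout.sense()['finger_gap'],readout.sense()['tool_pos'])
a=s['image'];b=cv2.resize(t[170:290,270:430],(640,480))
cv2.imwrite('pics/w2.png',cv2.resize(np.hstack([a,b]),(800,300)))
E
```

```text
25.06742905144743 [440.03271559 -22.22504748  52.50528496]
```

View pics/w2.png

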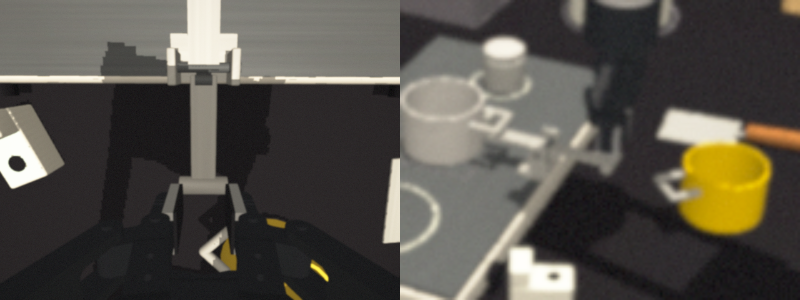

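```bash
python3 - <<'E'
from h import *
s=snap('wrist');a=s['image'].copy()
M=np.array(s['world_to_cam']);print((-M[:3,:3].T@M[:3,3]).round(),M[:3,:3].round(2).tolist())
for x in (429,440,451):
  for z in (52,71,80):
    print(x,z,[proj(s,np.array([x-.04*d,-22+d,z])).round().tolist() for d in (-16,-12.5,12.5,16)])
cv2.imwrite('pics/w3.png',cv2.resize(a[250:480,200:440],None,fx=2.5,fy=2.5,interpolation=cv2.INTER_CUBIC))
E
```

```text
[510. -19. 231.] [[0.04, -1.0, -0.0], [-0.96, -0.04, 0.27], [-0.27, -0.01, -0.96]]
429 52 [[360.0, 304.0], [352.0, 304.0], [298.0, 304.0], [291.0, 304.0]]
429 71 [[363.0, 322.0], [355.0, 322.0], [295.0, 322.0], [287.0, 322.0]]
429 80 [[365.0, 333.0], [356.0, 333.0], [294.0, 333.0], [285.0, 333.0]]
440 52 [[361.0, 282.0], [354.0, 282.0], [299.0, 282.0], [291.0, 282.0]]
440 71 [[365.0, 298.0], [356.0, 298.0], [296.0, 298.0], [288.0, 298.0]]
440 80 [[367.0, 308.0], [358.0, 308.0], [294.0, 307.0], [286.0, 307.0]]
451 52 [[363.0, 259.0], [355.0, 259.0], [300.0, 259.0], [292.0, 259.0]]
451 71 [[367.0, 273.0], [358.0, 273.0], [297.0, 273.0], [288.0, 273.0]]
451 80 [[369.0, 281.0], [360.0, 281.0], [295.0, 281.0], [286.0, 281.0]]
```

View pics/w3.png

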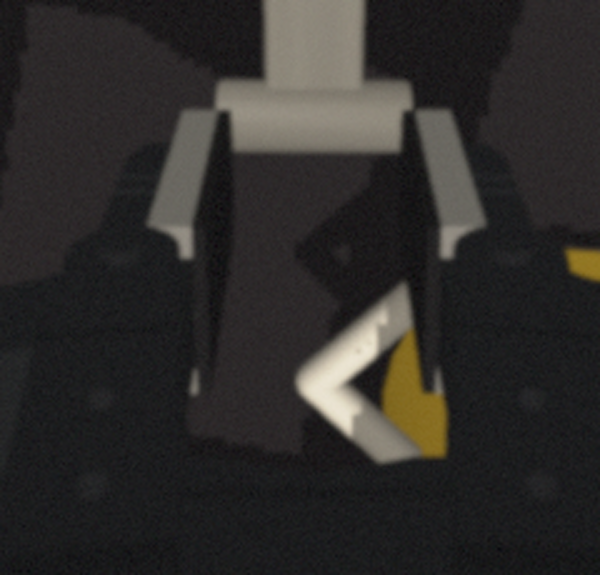

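```bash
python3 - <<'E'
from h import *
s=snap('side');a=cv2.resize(s['image'][180:260,300:410],None,fx=7,fy=7,interpolation=cv2.INTER_CUBIC)
for z,c in ((52,(0,0,255)),(71,(0,255,0)),(90,(255,0,0))):
  for d in (-12.5,12.5):
    u,v=proj(s,np.array([440,-22+d,z]));cv2.circle(a,(int((u-300)*7),int((v-180)*7)),4,c,-1)
cv2.imwrite('pics/s3.png',a)
E
```

```text
(no output)
```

View pics/s3.png

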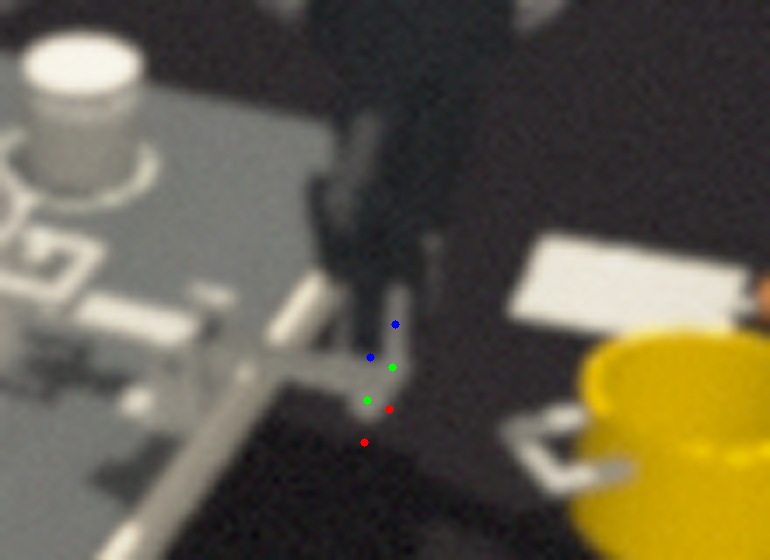

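Both views agree. The bar is at (440,-22,70), but the fingertips end near z≈87 while the reading says 52. The tips are therefore about 34 mm higher than reported, and the fingers closed above the bar. I'll open, go lower and close again.

>>> move_arm --motion "0 0 0 0 0 0;0 0 0 0 0 0;0 0 0 0 0 0;0 0 0 0 0 0;0 0 -1 0 0 0;0 0 -2 0 0 0;0 0 -3.3 0 0 0;0 0 -3.3 0 0 0" --fingers 5.0

```text
time: 3.62
tool_pos: [437.3, -21.9, 15.9]
tcp_rot: [-90.1, -0.3, -177.6]
ft_force: [-0.3, -0.8, -0.3]
finger_gap: 49.8
```

>>> move_arm --motion "0 0 0 0 0 0;0 0 0 0 0 0;0 0 0 0 0 0;0 0 0 0 0 0;0 0 0 0 0 0;0 0 0 0 0 0" --fingers 2.5 --squeeze 25

```text
time: 4.12
tool_pos: [439.2, -21.9, 19.1]
tcp_rot: [-90.0, -0.1, -177.6]
ft_force: [-5.0, 4.0, -2.9]
finger_gap: 31.5
```

```bash
python3 - <<'E'
from h import *
s=snap('side');a=cv2.resize(s['image'][180:260,300:410],None,fx=4,fy=4,interpolation=cv2.INTER_CUBIC)
w=snap('wrist')['image'][200:480,160:480]
cv2.imwrite('pics/s4.png',np.hstack([cv2.resize(a,(400,300)),cv2.resize(w,(343,300))]))
t=readout.sense();print(t['tool_pos'],t['ft_force'],t['joint_pos'])
E
```

```text
[439.21525477 -21.92381998  19.08175548] [-3.79725041  2.7718323  -3.60889675] [-9.56370912e+00 -8.27657890e+00  1.20177547e+02  2.37113729e-02
  6.81845681e+01  7.80490604e+01]
```

View pics/s4.png

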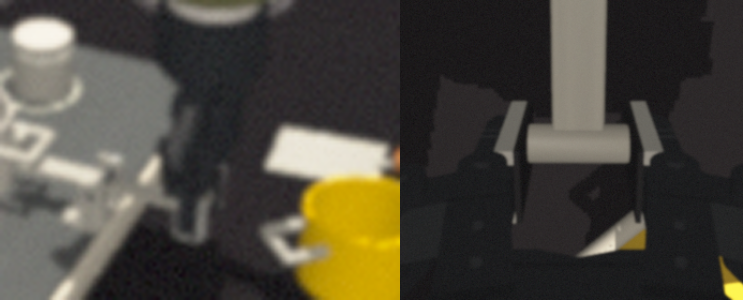

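The bar is gripped (gap 31.5 mm). Next I'll follow the arc around the hinge.

>>> move_arm --motion "0.08 0 1.12 0 0 0;0.34 0.01 2.22 0 0 0;0.75 0.03 3.26 0 0 0;1.31 0.05 4.23 0 0 0;2.01 0.08 5.11 0 0 0;2.84 0.12 5.87 0 0 0;3.77 0.16 6.51 0 0 0;4.78 0.2 6.99 0 0 0;5.86 0.24 7.32 0 0 0;6.6 0.27 7.45 0 0 0"

```text
time: 5.05
tool_pos: [508.7, -19.3, 97.1]
tcp_rot: [-90.0, 0.2, -177.6]
ft_force: [-0.9, 5.1, -0.1]
finger_gap: 31.3
```

>>> move_arm --motion "0.4 0 0 0 0 0;0.4 0 0 0 0 0;0.4 0 0 0 0 0"

```text
time: 5.3
tool_pos: [512.9, -19.2, 97.4]
tcp_rot: [-90.0, 0.3, -177.6]
ft_force: [0.2, 5.7, 2.6]
finger_gap: 31.2
```

>>> move_arm --motion "0 0 0 0 0 0;0 0 0 0 0 0;0 0 0 0 0 0;0 0 0 0 0 0;0 0 0 0 0 0;0 0 3 0 0 0;0 0 6 0 0 0;0 0 9 0 0 0;0 0 9 0 0 0" --fingers 5.5

```text
time: 6.05
tool_pos: [513.5, -20.3, 191.2]
tcp_rot: [-89.9, 0.6, -177.6]
ft_force: [0.1, 0.5, 1.6]
finger_gap: 54.9
```

```bash
python3 - <<'E'
from h import *
s=snap('side');w=snap('wrist')
cv2.imwrite('pics/s5.png',np.hstack([cv2.resize(s['image'][160:280,230:390],(400,300)),cv2.resize(w['image'],(400,300))]))
t=readout.sense();print(t['tool_pos'],t['ft_force'])
for th in (1.57,0): print(proj(w,np.array([514.8-75*np.cos(th),-20,70+75*np.sin(th)])).round())
E
```

```text
[511.23270577 -19.95992276 185.76285593] [-0.07622795 -0.60046235 -0.87686041]
[326. 250.]
[322. 315.]
```

View pics/s5.png

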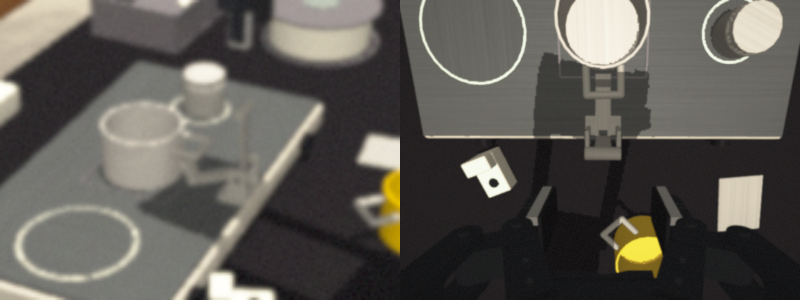

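The lever stands upright by itself in the side view, and the hook has dropped. Next I'll turn the gripper 90° and go above the gap between pot and tin.

>>> move_arm --motion "1 -0.5 0 0 0 7;3 -1.5 0 0 0 14;5 -2.5 0 0 0 21;7 -3.5 0 0 0 28;9 -4.5 0 0 0 35;11 -5.5 0 0 0 42;12.7 -6.5 0 0 0 49;12.7 -6.5 0 0 0 56;12.7 -6.5 0 0 0 63;12.7 -6.5 0 0 0 70" --fingers 5.0

```text
time: 6.98
tool_pos: [636.0, -84.8, 181.1]
tcp_rot: [-90.2, -0.0, -107.3]
ft_force: [0.7, -0.5, 0.1]
finger_gap: 49.9
```

>>> move_arm --motion "0 0 0 0 0 7;0 0 0 0 0 14;0 0 0 0 0 20;0 0 0 0 0 20;0 0 0 0 0 20"

```text
time: 7.4
tool_pos: [636.1, -84.5, 182.2]
tcp_rot: [-90.1, 0.0, -87.8]
ft_force: [-1.5, 0.0, -0.2]
finger_gap: 49.9
```

```bash
python3 - <<'E'
from h import *
s=snap('side');w=snap('wrist')
t=readout.sense();print(t['tool_pos'],t['tcp_rot'],t['joint_pos'])
a=cv2.convertScaleAbs(s['image'],alpha=2,beta=20)
for z,c in ((0,(0,0,255)),(34,(0,255,0)),(73,(255,0,0)),(107,(255,0,255))):
    u,v=proj(s,t['tool_pos']+[0,0,z]);print(z,u,v);cv2.circle(a,(int(u),int(v)),1,c,-1)
c=cv2.resize(a[90:240,230:380],(480,480),interpolation=cv2.INTER_CUBIC)
cv2.imwrite('pics/s6.png',np.hstack([c,cv2.resize(w['image'],(320,480))]))
E
```

```text
[636.47017041 -84.56027012 182.84916467] [-9.00863530e+01  1.92383067e-02 -8.78255341e+01] [-1.21399888e+01  1.43525296e+01  7.88198945e+01 -2.71312885e-03
  8.69160044e+01 -1.43143211e+01]
0 298.28874984221363 171.34861433615959
34 298.12490096642824 159.7706464523988
73 297.93020510590026 146.01295413080317
107 297.75426907892785 133.5808781698372
```

View pics/s6.png

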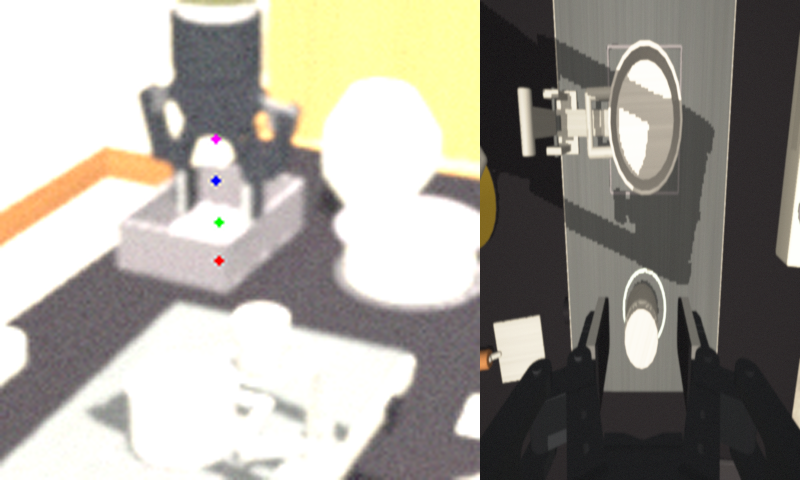

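The side view shows the fingertips at about reported z + 34 and the body starting 73 mm above them. The offset is therefore of the whole tool. I'll descend to a true tip height of about 50 mm.

>>> move_arm --motion "0.3 0 -4 0 0 0;0.3 0 -8 0 0 0;0.3 0 -11 0 0 0;0.3 0 -13.5 0 0 0;0.3 0 -15 0 0 0;0.3 0 -16 0 0 0;0.3 0 -16.6 0 0 0;0.3 0 -16.6 0 0 0;0.3 0 -16.6 0 0 0"

```text
time: 8.25
tool_pos: [640.7, -84.8, 18.9]
tcp_rot: [-89.9, -0.0, -87.7]
ft_force: [0.3, 0.2, 0.6]
finger_gap: 50.1
```

```bash
python3 - <<'E'
from h import *
w=snap('wrist');s=snap('side')
t=readout.sense();print(t['tool_pos'],t['ft_force'])
cv2.imwrite('pics/s7.png',np.hstack([cv2.resize(cv2.convertScaleAbs(s['image'][130:290,220:380],alpha=1.5,beta=10),(400,400)),cv2.resize(w['image'],(400,400))]))
E
```

```text
[641.38993918 -84.93548615  19.81201254] [ 0.25454794  0.15739924 -0.23433206]
```

View pics/s7.png

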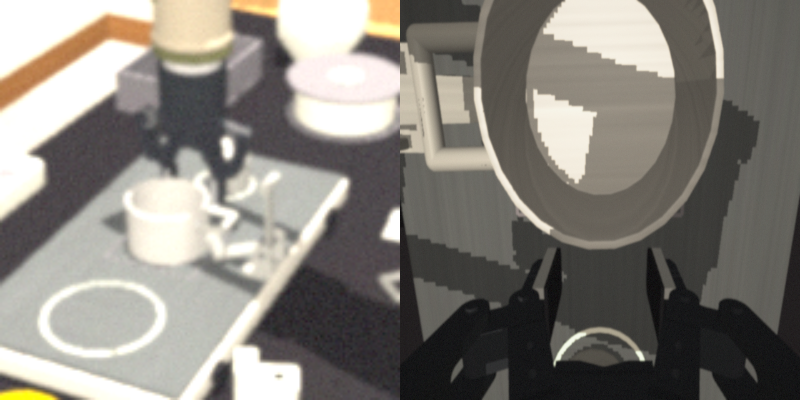

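The fingers straddle the pot's -y side, centred on it (pads mid at column 603, pot at 601). I'll push gently.

>>> move_arm --motion "-0.05 0.8 0 0 0 0;-0.1 1.4 0 0 0 0;-0.1 1.8 0 0 0 0;-0.1 2.2 0 0 0 0;-0.15 2.6 0 0 0 0;-0.2 3.0 0 0 0 0;-0.2 3.5 0 0 0 0;-0.2 4.0 0 0 0 0;-0.25 4.5 0 0 0 0;-0.3 5.0 0 0 0 0"

```text
time: 9.18
tool_pos: [637.3, -34.4, 18.2]
tcp_rot: [-90.0, -0.0, -87.6]
ft_force: [0.2, -3.2, 2.2]
finger_gap: 49.9
```

>>> move_arm --motion "0 0.6 0 0 0 0;-0.1 1.2 0 0 0 0;-0.1 1.8 0 0 0 0;-0.15 2.4 0 0 0 0;-0.2 3.0 0 0 0 0;-0.2 3.6 0 0 0 0;-0.2 4.2 0 0 0 0;-0.3 4.8 0 0 0 0;-0.3 5.4 0 0 0 0;-0.3 6.0 0 0 0 0"

```text
time: 10.02
tool_pos: [633.9, 25.9, 17.9]
tcp_rot: [-90.0, -0.0, -87.6]
ft_force: [-0.3, -4.8, 4.4]
finger_gap: 49.7
```

>>> move_arm --motion "0 0.6 0 0 0 0;-0.1 1.2 0 0 0 0;-0.1 1.8 0 0 0 0;-0.15 2.4 0 0 0 0;-0.2 2.9 0 0 0 0;-0.2 3.3 0 0 0 0;-0.2 3.6 0 0 0 0;-0.2 3.8 0 0 0 0;-0.2 3.8 0 0 0 0;-0.2 3.8 0 0 0 0"

```text
time: 10.85
tool_pos: [631.7, 64.0, 17.5]
tcp_rot: [-90.0, 0.0, -87.6]
ft_force: [0.8, -0.4, 0.1]
finger_gap: 50.0
```

```bash
python3 - <<'E'
from h import *
w=snap('wrist');s=snap('side');T=snap('top','t8.png')
t=readout.sense();print(t['tool_pos'],t['ft_force'])
for n,c in (('side',s),('top',T)):
    print(n,'ring',proj(c,np.array([628.5,133.5,40])).round(1),'rim at target',proj(c,np.array([628.5,133.5,100])).round(1))
a=s['image'][220:300,200:330]
cv2.imwrite('pics/s8.png',np.hstack([cv2.resize(cv2.convertScaleAbs(a,alpha=1.4),(520,320),interpolation=cv2.INTER_CUBIC),cv2.resize(T['image'][165:245,245:315],(280,320),interpolation=cv2.INTER_CUBIC)]))
E
```

```text
[631.45783945  63.75185481  17.29992471] [-0.16671896 -0.53707768  0.13593728]
side ring [261.6 256.8] rim at target [260.1 237.2]
top ring [282.6 205.8] rim at target [280.6 200.5]
```

View pics/s8.png

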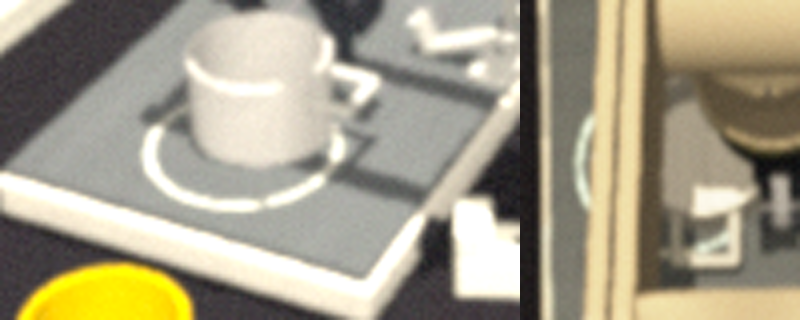

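```bash
python3 - <<'E'
from h import *
s=snap('side')
print(ray(s,265,232.8,100).round(1))
# base front-arc lowest points and rim bbox predicted for candidate centres
t=np.linspace(0,6.283,100)
for y in (112,118,124):
    P=lambda z:np.array([proj(s,np.array([630+45*np.cos(a),y+45*np.sin(a),z])) for a in t])
    r,b=P(100),P(40)
    print(y,'rim',r.min(0).round(1),r.max(0).round(1),'base max v',b[:,1].max().round(1))
E
```

```text
[628.1 111.4 100. ]
112 rim [245.9 223.1] [282.3 243. ] base max v 262.8
118 rim [244.6 224.2] [281.1 244.3] base max v 264.2
124 rim [243.2 225.3] [279.9 245.6] base max v 265.5
```

The pot is at about (628,112), as the cradle geometry predicts, and the ring centre is at (628.5,133.5). It needs 22 mm more.

>>> move_arm --motion "0 0.4 0 0 0 0;0 0.8 0 0 0 0;0 1.2 0 0 0 0;0 1.6 0 0 0 0;0 1.9 0 0 0 0;0 2.1 0 0 0 0;0 2.2 0 0 0 0;0 2.2 0 0 0 0;0 2.2 0 0 0 0"

```text
time: 11.8
tool_pos: [632.2, 85.7, 18.1]
tcp_rot: [-90.0, 0.0, -87.6]
ft_force: [0.1, 0.6, 0.3]
finger_gap: 50.0
```

>>> move_arm --motion "0 -1 0 0 0 0;0 -2 0 0 0 0;0 -3.5 0 0 0 0;0 -3.5 3 0 0 0;0 -3.5 7 0 0 0;0 -3.5 11 0 0 0;0 -3.5 15 0 0 0;0 -3.5 16 0 0 0;0 -3.5 16 0 0 0"

```text
time: 12.55
tool_pos: [635.4, 48.6, 184.5]
tcp_rot: [-89.4, -0.0, -87.7]
ft_force: [0.5, -0.8, 1.7]
finger_gap: 49.6
```

>>> move_arm --motion "0 -4 2 0 0 0;0 -8 4 0 0 0;0 -12 6 0 0 0;0 -16 6 0 0 0;0 -20 6 0 0 0;0 -24 6 0 0 0;0 -28 6 0 0 0;0 -30 6 0 0 0;0 -30 6 0 0 0;0 -30 6 0 0 0"

```text
time: 13.38
tool_pos: [630.6, -252.1, 236.1]
tcp_rot: [-90.1, 0.1, -87.8]
ft_force: [1.1, 0.4, -0.3]
finger_gap: 50.2
```

```bash
python3 - <<'E'
from h import *
T=snap('top','t9.png');s=snap('side','s9.png');t=readout.sense();print(t['tool_pos'],t['ft_force'],t['time'])
tt=np.linspace(0,6.283,200)
def circ(c,x,y,z,rad): return np.array([proj(c,np.array([x+rad*np.cos(a),y+rad*np.sin(a),z])) for a in tt])
# bright pixels in the top view near ring, fit via side: ring visible & rim
for n,c,box in (('top',T,(250,165,320,245)),('side',s,(195,205,320,300))):
    x0,y0,x1,y1=box;g=cv2.cvtColor(c['image'],cv2.COLOR_BGR2GRAY)[y0:y1,x0:x1]
    print(n,'pred rim',circ(c,628.5,133.5,100,45).min(0).round(1),circ(c,628.5,133.5,100,45).max(0).round(1),'ring',circ(c,628.5,133.5,40,61).min(0).round(1),circ(c,628.5,133.5,40,61).max(0).round(1))
    for th in (95,120,140):
        k,l,st,_=cv2.connectedComponentsWithStats((g>th).astype(np.uint8))
        print(th,[(a[0]+x0,a[1]+y0,a[2],a[3],a[4]) for a in st[1:] if a[4]>40])
E
```

```text
[ 631.44128419 -249.51323615  236.92646842] [ 0.25178865 -0.23721501  1.15876354] 13.4833
top pred rim [262.3 182.6] [298.9 218.5] ring [259.  182.9] [306.2 229.1]
95 [(np.int32(250), np.int32(165), np.int32(70), np.int32(80), np.int32(5600))]
120 [(np.int32(250), np.int32(165), np.int32(70), np.int32(80), np.int32(5102))]
140 [(np.int32(250), np.int32(165), np.int32(4), np.int32(80), np.int32(261)), (np.int32(258), np.int32(181), np.int32(50), np.int32(51), np.int32(1608))]
side pred rim [241.6 227.3] [278.5 247.8] ring [237.2 243.1] [285.7 271.9]
95 [(np.int32(195), np.int32(205), np.int32(41), np.int32(32), np.int32(681)), (np.int32(198), np.int32(205), np.int32(122), np.int32(95), np.int32(7983)), (np.int32(204), np.int32(286), np.int32(44), np.int32(14), np.int32(480))]
120 [(np.int32(195), np.int32(205), np.int32(40), np.int32(31), np.int32(654)), (np.int32(295), np.int32(205), np.int32(25), np.int32(8), np.int32(94)), (np.int32(199), np.int32(209), np.int32(121), np.int32(91), np.int32(4333)), (np.int32(205), np.int32(286), np.int32(43), np.int32(14), np.int32(457))]
140 [(np.int32(195), np.int32(205), np.int32(40), np.int32(31), np.int32(630)), (np.int32(301), np.int32(222), np.int32(19), np.int32(11), np.int32(110)), (np.int32(235), np.int32(226), np.int32(56), np.int32(47), np.int32(1634)), (np.int32(199), np.int32(251), np.int32(121), np.int32(49), np.int32(1337)), (np.int32(205), np.int32(287), np.int32(43), np.int32(13), np.int32(422))]
```

```bash
python3 - <<'E'
from h import *
c=snap('top');s=snap('side')
tt=np.linspace(0,6.283,200)
def circ(c,x,y,z,rad): return np.array([proj(c,np.array([x+rad*np.cos(a),y+rad*np.sin(a),z])) for a in tt])
for n,C,(x0,y0,x1,y1) in (('top',c,(254,165,315,240)),('side',s,(200,200,320,290))):
    a=cv2.imread('pics/%s1.png'%n);d=cv2.absdiff(C['image'],a).max(2)[y0:y1,x0:x1]
    for th in (50,70):
        m=cv2.morphologyEx((d>th).astype(np.uint8),cv2.MORPH_CLOSE,np.ones((3,3)))
        if th==50: cv2.imwrite('pics/d%s.png'%n,m*255)
        k,l,st,_=cv2.connectedComponentsWithStats(m);i=1+st[1:,4].argmax();print(n,th,st[i]+[x0,y0,0,0,0],'to',st[i][0]+x0+st[i][2],st[i][1]+y0+st[i][3])
        p=np.argwhere(l==i)
        if th==70:
            for row in range(0,y1-y0,4):
                q=np.where(l[row]==i)[0]
                if len(q): print(row+y0,q.min()+x0,q.max()+x0,len(q),end=' | ')
            print()
    for y in (126,133.5,141): 
        r,b=circ(C,628.5,y,100,45),circ(C,628.5,y,40,45);print(n,y,'rim',r.min(0).round(1),r.max(0).round(1),'base',b.min(0).round(1),b.max(0).round(1))
T=cv2.imread('pics/top1.png');
for v in (190,200,210): print(v,cv2.cvtColor(c['image'],cv2.COLOR_BGR2GRAY)[v,254:316].tolist())
E
```

```text
top 50 [ 263  185   38   47 1041] to 301 232
top 70 [263 187  38  39 927] to 301 226
189 279 295 13 | 193 266 298 28 | 197 264 299 33 | 201 263 300 38 | 205 264 299 36 | 209 265 297 33 | 213 268 294 27 | 217 274 290 17 | 221 274 290 5 | 225 275 289 3 | 
top 126 rim [265.3 182.7] [302.  218.5] base [268.1 188.9] [302.9 223. ]
top 133.5 rim [262.3 182.6] [298.9 218.5] base [265.2 188.9] [300. 223.]
top 141 rim [259.2 182.6] [295.9 218.5] base [262.3 188.9] [297.1 223. ]
side 50 [241 226  50  39 894] to 291 265
side 70 [305 223  15  10  78] to 320 233
224 312 319 8 | 228 305 319 8 | 232 306 311 6 | 
side 126 rim [243.3 225.9] [280.  246.2] base [245.3 245.1] [280.9 266.1]
side 133.5 rim [241.6 227.3] [278.5 247.8] base [243.6 246.6] [279.4 267.8]
side 141 rim [239.8 228.7] [277.  249.5] base [241.9 248. ] [277.9 269.5]
190 [115, 122, 121, 121, 120, 120, 119, 121, 121, 133, 165, 215, 236, 231, 195, 152, 122, 113, 111, 116, 121, 143, 175, 204, 227, 237, 241, 242, 246, 247, 247, 247, 243, 237, 230, 214, 183, 153, 126, 121, 147, 194, 208, 201, 206, 221, 207, 165, 139, 126, 124, 126, 128, 128, 125, 123, 125, 123, 127, 125, 124, 123]
200 [124, 125, 128, 124, 135, 193, 230, 203, 158, 179, 202, 155, 112, 169, 237, 251, 251, 250, 250, 250, 250, 250, 250, 250, 250, 250, 250, 250, 250, 250, 250, 251, 250, 250, 250, 251, 251, 250, 250, 250, 250, 250, 249, 249, 249, 247, 197, 125, 125, 153, 210, 230, 181, 133, 127, 126, 126, 127, 127, 130, 127, 127]
210 [122, 123, 126, 127, 153, 213, 238, 200, 136, 122, 129, 157, 193, 232, 248, 250, 250, 250, 250, 250, 250, 250, 250, 250, 250, 250, 250, 250, 250, 250, 250, 251, 250, 250, 250, 250, 250, 250, 250, 250, 251, 247, 228, 168, 116, 105, 109, 119, 122, 150, 210, 237, 198, 141, 125, 128, 129, 130, 131, 128, 130, 132]
```

```bash
python3 - <<'E'
from h import *
c=snap('top');s=snap('side');g=cv2.cvtColor(c['image'],cv2.COLOR_BGR2GRAY)
print('bar shut place gray',g[277:281,338:351].mean(),'bar up',proj(c,np.array([513,-19,145])),)
u,v=proj(c,np.array([515,-19,145])).astype(int);print(g[v-3:v+4,u-9:u+10].mean())
for n,C,boxes in (('top',c,{'tin':(385,185,415,218),'bracket':(268,260,296,294),'yel':(340,290,395,345),'scraper':(408,274,442,358)}),('side',s,{'tin':(298,183,326,210),'bracket':(310,267,345,296),'yel':(370,226,420,264)})):
    a=cv2.imread('pics/%s1.png'%n)
    for k,(x0,y0,x1,y1) in boxes.items():
        f=lambda i:cv2.cvtColor(i,cv2.COLOR_BGR2GRAY)[y0:y1,x0:x1].astype(np.float32)
        print(n,k,[round(q,2) for q in cv2.phaseCorrelate(f(a),f(C['image']))[0]])
print(readout.sense()['ft_force'])
E
```

```text
bar shut place gray 32.09615384615385 bar up [343.73273423 245.05313022]
190.82706766917292
top tin [-0.14, 0.23]
top bracket [-0.03, -0.04]
top yel [-0.26, -0.07]
top scraper [21.44, -10.53]
side tin [0.83, 0.83]
side bracket [0.01, -0.01]
side yel [0.17, 0.21]
[ 0.30311415 -0.79677086  0.23223953]
```

```bash
python3 -c "
from h import *
print(r.hand_in(), readout.sense()['time'])"
```

```text
the job is handed in; nothing more can be done
the job is handed in; nothing more can be done
```

The latch lever is up and the pot stands inside the larger round mark. I handed the job in about 14 s into the 67 s limit; no verdict was reported.

**Latch:** I pinched the lever's bar by its ends and swung it along its arc to nearly upright. It stayed upright by itself after I let go, and the hook had dropped out of the handle. The last check found nothing at the bar's shut position and a bright patch where the upright bar should be.

**Pot:** I pushed it low with the two open fingers as a cradle, with forces of about 5 N or less on the tool. In the top and side views its centre is within about 4 mm of the ring's centre, and the allowance is 13 mm. The arm was backed well away afterwards.

**Other things:**
- **Tin:** it matches its start position in the top view. The side view gave a shift of about 1 pixel, which I put down to shadow.
- **Bracket and nearby yellow pot:** both match their start positions in both views.
- **Scraper:** the check gave a meaningless shift, probably because the arm or its shadow covers it. It was not confirmed by that check, though nothing was moved near it.
- **Not re-checked:** the shell, spool and screwdriver, which the arm never went near.

**Disagreement:** the reported tool height read about 34 mm lower than the fingertips in the camera views. The first closing therefore passed just above the bar without any measured contact, and I corrected for the offset from then on.

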